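# Preload a frozen salmon stick on the lever force stand

### The job

Lay the frozen salmon stick from the tray flat and lengthwise across both supports of the force stand, squarely and centred under the load bar, and let go of it. Then take the stand's lever by its black grip and pull it down from rest to its fifth click, feeling for each click and never going past the fifth; the lever springs back if released, so finish while still holding the grip there, with the bar bearing on the stick. Leave the other things where they are.

Things in the scene. Friction and masses are not known exactly. Their poses are not given: they have to be found in the camera images.
- stick: frozen salmon stick sawn from a block: rigid salmon-pink bar with pale cross lines, 200 x 30 x 20 mm, about 120 g, lying on the tray. Origin: centre of its underside; x along its length, z up. Its two ends are alike.
- tray: cream plastic tray 280 x 340 mm fixed on the bench, floor 4 mm and rim 14 mm above the bench. Origin: centre of its underside.
- stand: grey lever-operated force test stand, fixed. Origin: on the bench, straight under the load bar; x points away from the robot into the stand, y to the lever's side, z up. Base plate 270 x 190 x 22 mm; column x = 44 to 106 mm, y = +-37 mm, 392 mm tall.
- support_mid (a point): middle between the stand's two supports at the level of their tops: stand x = y = 0, z = 65 mm. The supports, at y = -55 and +55 mm, have rounded tops 50 mm long in x. The stick lies across both, its length along the stand's y (left to right), its centre here, overhanging each by 45 mm.
- gauge (a point): underside of the white dial gauge at rest: stand x = y = 0, z = 183 mm. The gauge reaches from x = -25 to +39 mm and y = -31 to +31 mm, up to z = 335 mm, and stands above the stick's place: grip the stick near its end away from the lever (about y = -85 mm) and bring it in level under the load bar from the robot's side, along x.
- load_bar: steel load bar, 50 mm long in the stand's x, 10 mm thick, on a rod under the gauge. Origin: its lowest line, above the stand's origin, 103 mm above the bench at rest (18 mm above a stick lying on the supports). It comes down 5.2 mm with each click of the lever, and pushes back on the stick through the gauge's spring (2.4 N, growing 0.6 N per mm).
- lever: the stand's lever with its toothed click ring: steel rod 12 mm thick on a level shaft, in the plane y = 110 mm of the stand, a black moulded grip at its end. Origin: on the shaft's axis in the middle of the column; the body turns with the lever.
- lever_grip (a point): centre of the lever's black flat-sided grip, 64 mm along the lever, 24 mm wide in the stand's y, 28 mm thick; 170 mm from lever_axis. At rest stand x = -58 mm, y = 110 mm, z = 309 mm. Easily pinched across y from above; it turns a little between the fingers as it follows its arc.
- lever_axis (a point): point on the lever's turning axis (which is level, along the stand's y) in the plane of the lever, 200 mm above the bench; stand x = 72 mm, y = 110 mm.
- lever_angle (a joint): rad the lever is pulled down: 0 at rest, lever towards the robot and 40 degrees up; 0.2094 (12 degrees, 36 mm of the grip's path) a click; stop at 1.5. A spring returns it: 4 N at the grip at rest, 7 N at the fifth click, in a firm pinch some 4 N more. Clicks add +-2.6 N: resistance peaks a quarter of the way to each click, is least three quarters of the way and rises again into the click.
- thermometer: bystander: probe thermometer, black handle and steel spike, 215 mm long, lying on the tray
- wash_bottle: bystander: white bottle, 60 mm in diameter, 170 mm tall
- sample_jar: bystander: glass jar, 66 mm in diameter, 85 mm tall
Things that resemble listed ones, but are neither listed nor needed, are in the scene too. Several things look just like the stick: the one meant starts farthest to the robot's left.

How it is judged:
By the outcome, as a careful person would: the job done as asked, in the order asked, and still so for the second after the job is handed in, while the arm keeps its last pose, push and grip.
It also fails if it takes over 72 s, if anything falls off the work surface, if the arm or the gripper's body presses on something with over 40 N, if the wrist force passes 120 N, or if a joint passes its speed limit or range.

### The arm

A 6-joint arm with a two-finger parallel gripper is mounted at the origin on the work surface. World frame = base frame: x ahead of the robot, y to its left, z up, the work surface at z = 0. Lengths are in m, angles in degrees, forces in N, time in s.
With the tool pointing down it reaches from about 0.35 to 0.875 m from the base axis. Payload 4.2 kg.
Tool frame: the origin (TCP) lies on the centre line of the jaws, within the pads' length; the fingertips stand 25 mm ahead of it and the grasp point (between the pads) lies 6 mm ahead of it; z points along the fingers, y is the line along which they close (so a half turn about z gives the same grasp; the last joint's range is limited). The gripper opens to 87 mm and grips with 3 to 60 N. Pads are 19 mm wide; open, the fingers measure 117 mm over their backs; the gripper's body (75 mm by 190 mm) begins 51 mm behind the grasp point.
Start: joints at [82.999, 22.042, 0.453, 0, -68.411, -14.817], TCP at [0.232, 0.58, 0.248] pointing down, gripper open.
Joint ranges: [-179.83, 179.83], [-69.29, 118.12], [-61.27, 80.66], [-181.25, 117.63], [-171.15, -9.14], [-177.46, 177.46]. Speed limits (degrees/s): [159.86, 159.86, 180, 180, 180, 180].

### API

Orientations are given as a 3x3 rotation matrix whose columns are the frame's x, y, z axes.
In Python, from station import r gives the robot as it stands.
- The arm moves only by the tool move_arm, never from a script. Its argument "series" is a list of rows, each an object with "grip": the opening, from 0 (shut) to 1 (fully open); "xyz": the shift along the tool's x, y, z in mm, a list of three; "angular": the turn, a rotation vector about the tool's x, y, z in rad, a list of three. A call has 1 to 10 rows; each row is the pose to reach, as a shift and turn from the pose commanded when the call began, along the tool's axes at that moment; what a row does not reach only later rows make up. A row lasts 1/10 s, in which the tool goes at most 50 mm and 8.59 degrees, less where a joint would pass 70% of its speed; a pose out of reach is approached as far as the arm can. A call with a gripper value outside its range is refused whole. The fingers move at their own pace and stop on an object; the grip force is fixed at half the most. Time passes only in rows, so rows that repeat a pose let the fingers close. It gives the time, the measured TCP pose, the force, the opening and the grip force at its end, in the units of the state.
- r.sense(): the state, without advancing time (a new reading comes with each control period).
- r.capture(name): name is "scene" or "side" or "wrist"; returns a dict with "img" (384x512x3 uint8, red, green, blue), "camera_matrix" (3x3 intrinsics, pixels), "rvec" (rotation vector, rad) and "tvec" (3), from world to camera coordinates, as OpenCV has them; the wrist camera has in their place "hand_eye" (4x4, takes a point from camera to tool coordinates, whose origin is the TCP and whose axes are the flange's). Camera axes: x right, y down, z forward; pixel columns grow to the right and rows downward; lengths in m; the calibration is good to about 2 mm. A picture is of the moment at which its call begins: read the wrist's pose just before it. There is no depth.
- r.finish_job(): hands the job in; it is judged then, once.
The state is a dict: "time_s": time; "joints": joint angles; "joint_velocities": joint speeds; "effort": joint torques, N m; "tcp_pos": TCP position; "ee_rot": TCP orientation; "wrist_force": force on the tool from outside, world axes, zero at the start; "moment": the same for the moment, N m; "gripper_width": opening from 0.0 (shut) to 1.0 (fully open); "gripper_force": force on a finger pad.
Only numpy, scipy, OpenCV 4.12 (cv2) and the standard library are available. Lean on these libraries where they do the work, as an engineer would, in place of code of your own. Each camera call takes 0.05 s, during which the arm holds its last target. There are 200 camera calls.

## Working session

There is one attempt and no reset: what is moved stays moved. The work goes in short steps, Python scripts to look and compute and a tool call to move; the robot and the scene stay as the last step left them, time stands still between calls to the robot, and variables do not carry over. Pictures are saved under pics/ and viewed, at most 10 in all, crops included, and the job is handed in when it is done.

Besides the shell and the picture viewer there is one more tool, called after "Request:" as name(argument=value, ...) on one line, values as JSON. move_arm: Moves the arm, as the interface text tells. Its arguments: {"type":"object","properties":{"series":{"type":"array"}},"required":["series"]}

```bash
ls; mkdir -p pics; cat > h.py <<'E'
import numpy as np,cv2
from station import r
def cap(n):
    s=r.sense(); c=r.capture(n); K=np.array(c["camera_matrix"])
    if n=="wrist":
        H=np.array(c["hand_eye"]); T=np.eye(4); T[:3,:3]=s["ee_rot"]; T[:3,3]=s["tcp_pos"]; M=np.linalg.inv(T@H)
    else:
        M=np.eye(4); M[:3,:3]=cv2.Rodrigues(np.array(c["rvec"],float))[0]; M[:3,3]=np.ravel(c["tvec"])
    return c["img"],K,M
def save(n,img,f=1.5): cv2.imwrite(f"pics/{n}.png",cv2.resize(img[...,::-1],None,fx=f,fy=f,interpolation=cv2.INTER_CUBIC))
def toplane(K,M,px,z):
    R,t=M[:3,:3],M[:3,3]; o=-R.T@t
    d=R.T@np.linalg.inv(K)@np.array([px[0],px[1],1.]); return o+d*(z-o[2])/d[2]
def proj(K,M,P):
    P=np.atleast_2d(P); p=(K@(P@M[:3,:3].T+M[:3,3]).T).T; return p[:,:2]/p[:,2:]
E
python3 - <<'E'
from h import *
s=r.sense(); print(s)
for n in("scene","side","wrist"):
    i,K,M=cap(n); save(n+"0",i); np.savez(n+"0.npz",i=i,K=K,M=M); print(n,K.round(1).tolist(),(-M[:3,:3].T@M[:3,3]).round(3),M[2,:3].round(2))
E
```

```text
pics
{'time_s': 0.0, 'joints': array([ 8.29993292e+01,  2.20912111e+01,  3.77435508e-01, -2.86392225e-02,
       -6.84114511e+01, -1.48155991e+01]), 'joint_velocities': array([-0.0199854 , -0.08791302,  0.04893722,  0.03676277,  0.04742977,
       -0.11255393]), 'effort': array([ 7.68640984e-05, -3.90670681e+01,  1.87405014e+01,  4.21979919e+00,
        1.09639275e-02, -1.93924525e-04]), 'tcp_pos': array([0.23205524, 0.57971351, 0.24643971]), 'ee_rot': array([[ 9.28311822e-01, -3.71801872e-01, -7.27698967e-04],
       [-3.71802568e-01, -9.28309424e-01, -2.11263040e-03],
       [ 1.09950127e-04,  2.23174012e-03, -9.99997504e-01]]), 'wrist_force': array([ 0.35790362, -0.03408101,  0.17241402]), 'moment': array([ 0.00416897, -0.00540927, -0.02390776]), 'gripper_force': 0.0, 'gripper_width': 0.9985753179928993}
scene [[402.2, 0.0, 253.2], [0.0, 402.2, 194.8], [0.0, 0.0, 1.0]] [0.678 0.372 1.184] [-0.2  -0.39 -0.9 ]
side [[436.7, 0.0, 253.6], [0.0, 436.7, 188.7], [0.0, 0.0, 1.0]] [-0.061 -0.72   1.234] [ 0.4   0.5  -0.77]
wrist [[264.4, 0.0, 258.4], [0.0, 264.4, 190.4], [0.0, 0.0, 1.0]] [0.294 0.555 0.383] [-0.23  0.09 -0.97]
```

View pics/scene0.png

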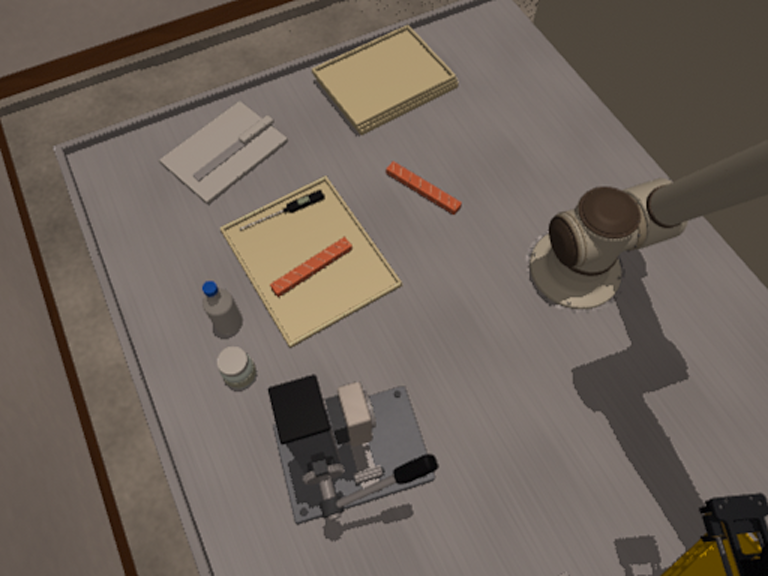

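View pics/side0.png

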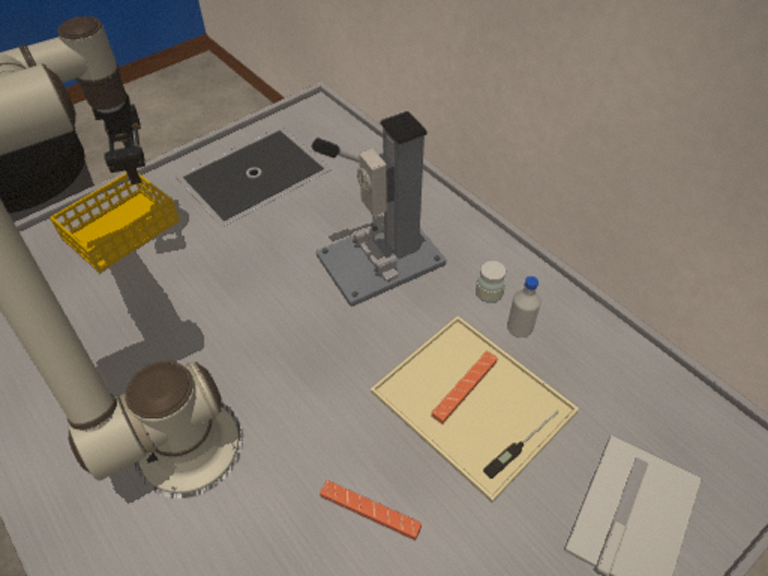

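The scene picture shows the tray stick (scene px 272–352, 240–293), a lookalike on the bench, and the stand with its grip at about (415,467). The side picture shows the same from the right: stick at (465,387), column top at (404,125). I'll enlarge the stand in both.

```bash
python3 - <<'E'
from h import *
a=np.load("scene0.npz")["i"]; b=np.load("side0.npz")["i"]
# scene crop x170-300,y235-365 (130x130) ; side crop x200-300,y65-205
save("c1",np.hstack([a[235:365,172:302]]),4.6)
save("c2",b[65:205,200:340],4.2)
c=a[145:210,165:260];d=b[215:295,270:370]
save("c3",np.vstack([np.pad(c,((0,0),(0,5),(0,0))),d]),4)
E
```

```text
(no output)
```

View pics/c1.png

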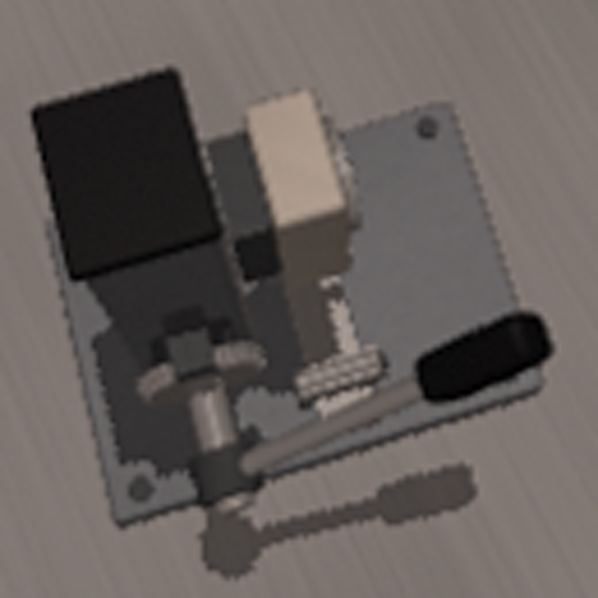

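View pics/c2.png

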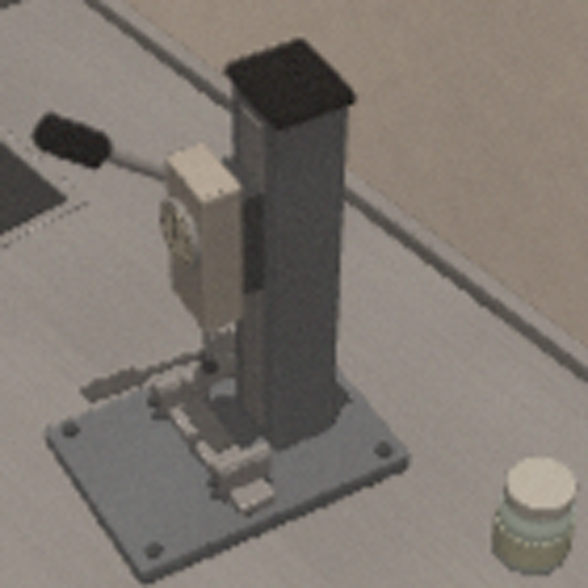

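View pics/c3.png

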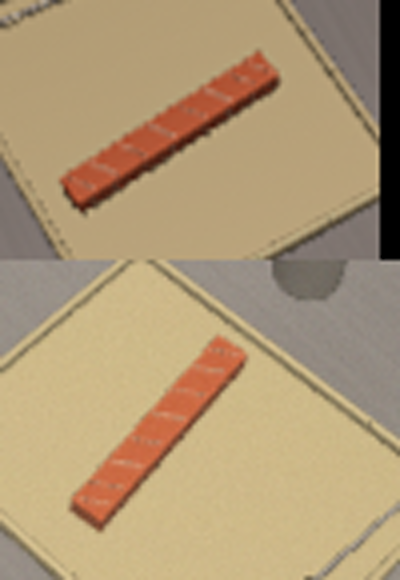

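c1 (scene, stand) shows the column cap corners (33,108) (175,70) (222,232) (77,277), the gauge top's front edge (310,90)–(348,210), and the grip centre (485,355). c2 (side) shows the cap at (228,70) (303,40) (355,97) (272,128), the grip at (72,140), and base corners (48,435) (145,575) (408,460). c3 shows the stick's top corners in both views.

```bash
cat > fit.py <<'E'
from h import *
from scipy.optimize import least_squares
def up(l,x0,y0,f): return (np.array(l,float)+.5)/f-.5+[x0,y0]
V={n:np.load(n+"0.npz") for n in("scene","side")}
def fit(name,obs,zb,p0,extra=0):
    def res(p):
        c,s=np.cos(p[2]),np.sin(p[2]); R=np.array([[c,-s,0],[s,c,0],[0,0,1]])
        o=[]
        for v,P,u in obs:
            P=np.array([[p[3] if isinstance(q[0],str) and q[0]=='f' else p[3]+.27 if isinstance(q[0],str) else q[0],q[1],q[2]] for q in P],float)
            o.append((proj(V[v]["K"],V[v]["M"],P@R.T+[p[0],p[1],zb])-u).ravel())
        return np.concatenate(o)
    s=least_squares(res,p0,loss="soft_l1"); print(name,s.x.round(4),"yaw",np.degrees(s.x[2]).round(2)); print(res(s.x).reshape(-1,2).round(1).tolist()); return s.x
cap4=[(.044,-.037,.392),(.106,-.037,.392),(.106,.037,.392),(.044,.037,.392)]
f='f';b='b'
obs=[("scene",[cap4[1],cap4[0],cap4[3],cap4[2],(-.025,-.031,.335),(-.025,.031,.335),(-.058,.11,.309),(f,-.095,.022),(f,.095,.022),(b,.095,.022)],
 up([(33,108),(175,70),(222,232),(77,277),(310,90),(348,210),(485,355),(450,103),(540,375),(115,515)],172,235,4.6)),
 ("side",[cap4[3],cap4[2],cap4[1],cap4[0],(-.025,.031,.335),(-.025,-.031,.335),(-.058,.11,.309),(f,.095,.022),(f,-.095,.022),(b,-.095,.022)],
 up([(228,70),(303,40),(355,97),(272,128),(168,157),(208,203),(72,140),(48,435),(145,572),(408,460)],200,65,4.2))]
E_=V["scene"]; g=toplane(E_["K"],E_["M"],up([(330,380)],172,235,4.6)[0],.065); print(g)
fit("stand",obs,0,[g[0],g[1],0,-.1])
P=[(-.1,.015,.02),(.1,.015,.02),(.1,-.015,.02),(-.1,-.015,.02)]
sc=up([(62,180),(260,50),(278,75),(85,204)],165,145,4); sd=up([(220,337-260),(246,355-260),(100,517-260),(72,500-260)],270,215,4)
for n,q in(("scene",sc),("side",sd)): print(n,[toplane(V[n]["K"],V[n]["M"],t,.024)[:2].round(3).tolist() for t in q])
E
python3 fit.py
```

```text
[0.61875715 0.20076025 0.065     ]
stand [ 0.6044  0.1419 -0.1716 -0.1207] yaw -9.83
[[-0.5, 0.5], [-1.8, 0.2], [-2.7, -0.8], [-1.9, -1.2], [2.6, -2.4], [2.6, -1.8], [-1.3, 0.4], [-0.7, -1.3], [1.0, 2.2], [-0.6, 2.2], [-0.1, -1.0], [-1.1, 0.1], [-1.3, -1.0], [1.3, -2.1], [-3.5, 0.7], [-3.7, 0.8], [-0.2, 0.9], [-1.8, -1.1], [-1.5, 0.8], [0.3, -1.2]]
scene [[0.621, -0.256], [0.425, -0.294], [0.422, -0.265], [0.612, -0.228]]
side [[0.62, -0.235], [0.624, -0.261], [0.431, -0.293], [0.425, -0.269]]
```

```bash
cat >> h.py <<'E'
def plan(xyz,yaw,tilt=0):
    from scipy.spatial.transform import Rotation as Ro
    s=r.sense(); R=np.array(s["ee_rot"]); a=np.radians(yaw); x=np.array([np.cos(a),np.sin(a),0]); z=np.array([0,0,-1.]); T=np.c_[x,np.cross(z,x),z]
    T=T@Ro.from_euler("y",tilt,degrees=True).as_matrix()
    print("mm",(1000*R.T@(np.array(xyz)-s["tcp_pos"])).round(1).tolist(),"rad",Ro.from_matrix(R.T@T).as_rotvec().round(4).tolist())
E
sed -i 's/^fit("stand".*/fit("stand",obs,0,[g[0],g[1],-.17,-.1]); obs=[(v,[q for i,q in enumerate(P) if i not in(4,5)],np.delete(u,[4,5],0)) for v,P,u in obs]; fit("nogauge",obs,0,[g[0],g[1],-.17,-.1])/' fit.py; sed -i 's/^for n,q in.*/fit("stick",[("scene",P,V and sc[[1,0,3,2]][[1,0,3,2]]),("side",[P[1],P[2],P[3],P[0]],sd)],.004,[.52,-.26,.17])/' fit.py
sed -i 's/sc\[\[1,0,3,2\]\]\[\[1,0,3,2\]\]/sc[[1,0,3,2]]/' fit.py
python3 fit.py; python3 -c "
from h import *
plan([.36,.15,.25],-95); plan([.438,-.277,.2],-169.8)"
```

```text
[0.61875715 0.20076025 0.065     ]
stand [ 0.6044  0.1419 -0.1716 -0.1207] yaw -9.83
[[-0.5, 0.5], [-1.8, 0.2], [-2.7, -0.8], [-1.9, -1.2], [2.6, -2.4], [2.6, -1.8], [-1.3, 0.4], [-0.7, -1.3], [1.0, 2.2], [-0.6, 2.2], [-0.1, -1.0], [-1.1, 0.1], [-1.3, -1.0], [1.3, -2.1], [-3.5, 0.7], [-3.7, 0.8], [-0.2, 0.9], [-1.8, -1.1], [-1.5, 0.8], [0.3, -1.2]]
nogauge [ 0.6019  0.142  -0.1724 -0.1184] yaw -9.88
[[0.6, 0.0], [-0.7, -0.4], [-1.6, -1.3], [-0.7, -1.8], [-0.3, -0.0], [-0.6, -1.4], [1.0, 2.1], [-0.7, 2.1], [-0.7, -0.7], [-1.7, 0.4], [-1.9, -0.7], [0.6, -1.8], [-0.8, 1.2], [-1.8, -1.1], [-1.5, 0.8], [0.4, -1.1]]
stick [ 0.5248 -0.2646  0.1704] yaw 9.76
[[3.9, 6.0], [2.7, 5.7], [-8.1, -6.9], [-5.8, -6.4], [-0.2, -0.5], [0.8, -0.1], [0.1, 1.2], [-0.6, -0.3]]
mm [278.5, 351.5, -2.7] rad [0.0014, -0.0012, 1.2772]
mm [509.7, 718.8, 48.0] rad [0.0005, -0.0022, 2.5827]
```

Request:
move_arm(series=[{"grip":1,"xyz":[280,350,0],"angular":[0,0,1.277]},{"grip":1,"xyz":[280,350,0],"angular":[0,0,1.277]},{"grip":1,"xyz":[280,350,0],"angular":[0,0,1.277]},{"grip":1,"xyz":[280,350,0],"angular":[0,0,1.277]},{"grip":1,"xyz":[280,350,0],"angular":[0,0,1.277]},{"grip":1,"xyz":[280,350,0],"angular":[0,0,1.277]},{"grip":1,"xyz":[280,350,0],"angular":[0,0,1.277]},{"grip":1,"xyz":[400,520,0],"angular":[0,0,1.9]},{"grip":1,"xyz":[510,719,48],"angular":[0,0,2.583]},{"grip":1,"xyz":[510,719,48],"angular":[0,0,2.583]}])

```text
time_s: 1.15
tcp_pos: [0.365, 0.0972, 0.2378]
ee_rot: [[-0.31, -0.951, 0.001], [-0.951, 0.31, 0.001], [-0.001, -0.001, -1.0]]
wrist_force: [0.9, 0.3, -1.0]
gripper_width: 0.998
gripper_force: 0.0
```

```bash
python3 -c "
from h import *
s=r.sense();print(s['tcp_pos'],s['joints'].round(1)); plan([.438,-.277,.2],-169.8)"
```

```text
[0.36502571 0.09724155 0.23776546] [ 39.9  -2.7 -31.9  -0.  -60.8 -58. ]
mm [333.2, -185.4, 37.5] rad [-0.0, 0.0012, 1.0775]
```

Request:
move_arm(series=[{"grip":1,"xyz":[333,-185,37],"angular":[0,0,1.077]},{"grip":1,"xyz":[333,-185,37],"angular":[0,0,1.077]},{"grip":1,"xyz":[333,-185,37],"angular":[0,0,1.077]},{"grip":1,"xyz":[333,-185,37],"angular":[0,0,1.077]},{"grip":1,"xyz":[333,-185,37],"angular":[0,0,1.077]},{"grip":1,"xyz":[333,-185,37],"angular":[0,0,1.077]},{"grip":1,"xyz":[333,-185,37],"angular":[0,0,1.077]},{"grip":1,"xyz":[333,-185,37],"angular":[0,0,1.077]},{"grip":1,"xyz":[333,-185,37],"angular":[0,0,1.077]},{"grip":1,"xyz":[333,-185,37],"angular":[0,0,1.077]}])

```text
time_s: 2.15
tcp_pos: [0.4392, -0.2749, 0.1998]
ee_rot: [[-0.983, -0.181, -0.002], [-0.181, 0.983, 0.001], [0.002, 0.001, -1.0]]
wrist_force: [-0.9, 0.6, 0.2]
gripper_width: 0.999
gripper_force: 0.0
```

```bash
python3 - <<'E'
from h import *
i,K,M=cap("wrist"); save("w1",i); np.savez("w1.npz",i=i,K=K,M=M)
s=r.sense();print(s['tcp_pos'],s['ee_rot'][:,0])
# pink mask -> quadrilateral of largest blob
h=cv2.cvtColor(i,cv2.COLOR_RGB2HSV); m=((h[...,1]>110)&((h[...,0]<14)|(h[...,0]>172))&(h[...,2]>90)).astype(np.uint8)
m=cv2.morphologyEx(m,cv2.MORPH_CLOSE,np.ones((5,5)))
for c in cv2.findContours(m,cv2.RETR_EXTERNAL,cv2.CHAIN_APPROX_NONE)[0]:
    if cv2.contourArea(c)>800:
        q=cv2.approxPolyDP(cv2.convexHull(c),4,True)[:,0]; print(q.tolist()); print([toplane(K,M,p,.024)[:2].round(3).tolist() for p in q])
        b=cv2.boxPoints(cv2.minAreaRect(c)); print([toplane(K,M,p,.024)[:2].round(3).tolist() for p in b])
E
```

```text
[ 0.43934948 -0.27417892  0.20024545] [-9.83217933e-01 -1.82432858e-01  8.65307261e-04]
[[266, 166], [267, 231], [245, 231], [244, 169]]
[[0.42, -0.269], [0.502, -0.253], [0.507, -0.28], [0.428, -0.295]]
[[0.425, -0.295], [0.42, -0.267], [0.501, -0.251], [0.507, -0.281]]
```

View pics/w1.png

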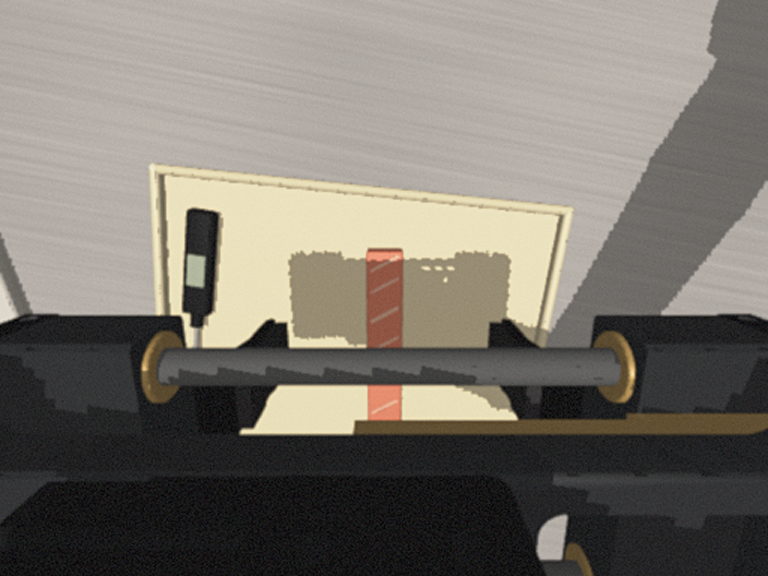

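The wrist view shows the stick straight between the open fingers, with its near end at about (384,250). The thermometer is well clear at (200,260). The stick measures ≈(0.424,-0.281) at its near end, yaw ≈10.5°.

```bash
python3 -c "
from h import *
plan([.438,-.278,.032],-169.6)"
```

```text
mm [1.9, -3.6, 168.2] rad [0.0008, -0.0009, 0.0019]
```

Request:
move_arm(series=[{"grip":1,"xyz":[2,-3.6,50],"angular":[0,0,0.002]},{"grip":1,"xyz":[2,-3.6,90],"angular":[0,0,0.002]},{"grip":1,"xyz":[2,-3.6,120],"angular":[0,0,0.002]},{"grip":1,"xyz":[2,-3.6,140],"angular":[0,0,0.002]},{"grip":1,"xyz":[2,-3.6,155],"angular":[0,0,0.002]},{"grip":1,"xyz":[2,-3.6,163],"angular":[0,0,0.002]},{"grip":1,"xyz":[2,-3.6,167],"angular":[0,0,0.002]},{"grip":1,"xyz":[2,-3.6,168],"angular":[0,0,0.002]},{"grip":1,"xyz":[2,-3.6,168],"angular":[0,0,0.002]}])

```text
time_s: 3.1
tcp_pos: [0.439, -0.2782, 0.0334]
ee_rot: [[-0.983, -0.181, 0.001], [-0.181, 0.983, -0.0], [-0.001, -0.001, -1.0]]
wrist_force: [-0.4, 0.1, -0.3]
gripper_width: 1.0
gripper_force: 0.0
```

Request:
move_arm(series=[{"grip":0,"xyz":[0,0,0],"angular":[0,0,0]},{"grip":0,"xyz":[0,0,0],"angular":[0,0,0]},{"grip":0,"xyz":[0,0,0],"angular":[0,0,0]},{"grip":0,"xyz":[0,0,0],"angular":[0,0,0]},{"grip":0,"xyz":[0,0,0],"angular":[0,0,0]},{"grip":0,"xyz":[0,0,0],"angular":[0,0,0]},{"grip":0,"xyz":[0,0,0],"angular":[0,0,0]},{"grip":0,"xyz":[0,0,0],"angular":[0,0,0]},{"grip":0,"xyz":[0,0,0],"angular":[0,0,0]},{"grip":0,"xyz":[0,0,0],"angular":[0,0,0]}])

```text
time_s: 4.1
tcp_pos: [0.4385, -0.2783, 0.0327]
ee_rot: [[-0.984, -0.181, 0.0], [-0.181, 0.984, -0.0], [-0.0, -0.0, -1.0]]
wrist_force: [1.1, -0.1, -0.5]
gripper_width: 0.341
gripper_force: 30.0
```

Request:
move_arm(series=[{"grip":0,"xyz":[0,0,-5],"angular":[0,0,0]},{"grip":0,"xyz":[0,0,-15],"angular":[0,0,0]},{"grip":0,"xyz":[0,0,-30],"angular":[0,0,0]},{"grip":0,"xyz":[0,0,-50],"angular":[0,0,0]},{"grip":0,"xyz":[0,0,-70],"angular":[0,0,0]},{"grip":0,"xyz":[0,0,-90],"angular":[0,0,0]},{"grip":0,"xyz":[0,0,-110],"angular":[0,0,0]},{"grip":0,"xyz":[0,0,-120],"angular":[0,0,0]},{"grip":0,"xyz":[0,0,-120],"angular":[0,0,0]}])

```text
time_s: 5.0
tcp_pos: [0.4393, -0.2785, 0.1545]
ee_rot: [[-0.983, -0.181, 0.004], [-0.181, 0.984, -0.001], [-0.004, -0.002, -1.0]]
wrist_force: [-0.5, 0.1, -0.5]
gripper_width: 0.344
gripper_force: 30.0
```

```bash
python3 - <<'E'
from h import *
s=r.sense(); print(s['tcp_pos'],s['wrist_force'],s['moment'],s['gripper_width'])
t=s['tcp_pos']; R=s['ee_rot']
for n in("side","scene"):
    i,K,M=cap(n)
    # predicted level stick: centre 86mm along -tool x, z underside tcp-28.7mm
    c=t-R[:,0]*.086; w=R[:,1]*.015; l=R[:,0]*.1
    P=np.array([c+a*l+b*w-[0,0,h] for a in(-1,1) for b in(-1,1) for h in(.0287,.0087)])
    p=proj(K,M,P); j=i.copy()
    lo=(p.min(0)-15).astype(int).clip(0); hi=(p.max(0)+15).astype(int)
    for q in p: cv2.circle(j,tuple(int(round(v)) for v in q),0,(0,255,0),-1)
    j=j[lo[1]:hi[1],lo[0]:hi[0]]; save("lift_"+n,j,5); print(n,lo,j.shape)
a=cv2.imread("pics/lift_side.png"); b=cv2.imread("pics/lift_scene.png"); H=max(a.shape[0],b.shape[0])
o=np.hstack([cv2.copyMakeBorder(x,0,H-x.shape[0],0,0,cv2.BORDER_CONSTANT) for x in(a,b)]); f=min(1,800/o.shape[1],600/o.shape[0]); cv2.imwrite("pics/lift.png",cv2.resize(o,None,fx=f,fy=f)); print(f)
E
```

```text
[ 0.43929262 -0.27853751  0.15450585] [-0.46802028  0.10678879 -0.50717436] [ 0.06193186 -0.07921923  0.01571372] 0.3442672461584845
side [273 195] (83, 78, 3)
scene [156 121] (74, 91, 3)
0.9467455621301775
```

View pics/lift.png

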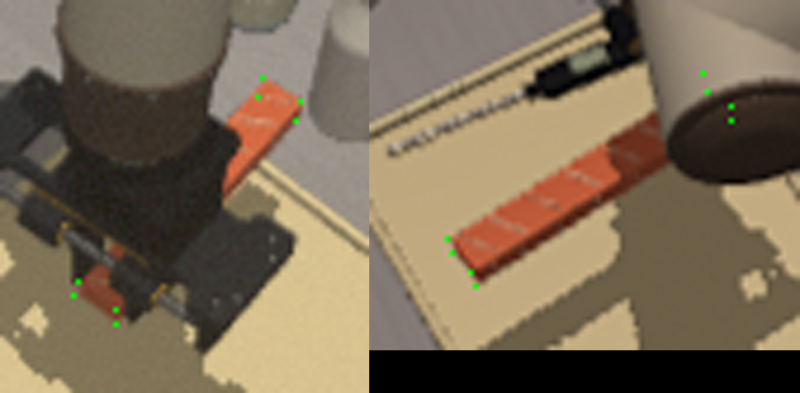

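The overlay (left side view, right scene view) shows the held stick level. Its ends sit on the predicted corners, so the grip is about 85 mm off its centre. Next I check the stand estimate against the supports seen in c1/c2, and plan.

```bash
cat >> h.py <<'E'
S=[.602,.142,-9.85]
def st(p,S=S):
    a=np.radians(S[2]); c,s=np.cos(a),np.sin(a); return np.array([S[0]+c*p[0]-s*p[1],S[1]+s*p[0]+c*p[1],p[2]])
E
python3 - <<'E'
from h import *
V={n:np.load(n+"0.npz") for n in("scene","side")}
def d(n,p,x0,y0,f): return ((proj(V[n]["K"],V[n]["M"],st(p))[0]-[x0,y0]+.5)*f-.5).round().tolist()
for y in(-.055,.055):
    print(y,"c2",[d("side",(x,y,.065),200,65,4.2) for x in(-.025,.025)],"c1",[d("scene",(x,y,.065),172,235,4.6) for x in(-.025,.025)])
print("bar c2",[d("side",(x,0,.103),200,65,4.2) for x in(-.025,.025)],"c1",[d("scene",(x,0,.103),172,235,4.6) for x in(-.025,.025)])
print(st((-.15,-.085,.115)),st((0,-.085,.103)))
plan(st((-.15,-.085,.13)),-99.85)
# annotated crops, stand and prediction
o=[]
for n,x0,y0,w,h,f in(("side",225,140,60,60,6),("scene",220,280,60,60,6)):
    j=V[n]["i"][y0:y0+h,x0:x0+w]; j=cv2.resize(j[...,::-1],None,fx=f,fy=f,interpolation=cv2.INTER_CUBIC)
    for p in [(x,y,.065) for x in(-.025,.025) for y in(-.055,.055)]+[(-.025,0,.103),(.025,0,.103)]:
        q=(proj(V[n]["K"],V[n]["M"],st(p))[0]-[x0,y0]+.5)*f; cv2.circle(j,tuple(int(v) for v in q),2,(0,255,0),-1)
    o.append(j)
cv2.imwrite("pics/sup.png",np.hstack(o))
E
```

```text
-0.055 c2 [[212.0, 469.0], [263.0, 447.0]] c1 [[325.0, 179.0], [247.0, 202.0]]
0.055 c2 [[151.0, 387.0], [201.0, 367.0]] c1 [[378.0, 354.0], [297.0, 380.0]]
bar c2 [[180.0, 397.0], [231.0, 376.0]] c1 [[351.0, 250.0], [268.0, 276.0]]
[0.43967026 0.08391339 0.115     ] [0.5874591  0.05825299 0.103     ]
mm [-67.0, 355.7, 22.5] rad [0.001, -0.0, -1.2174]
```

View pics/sup.png

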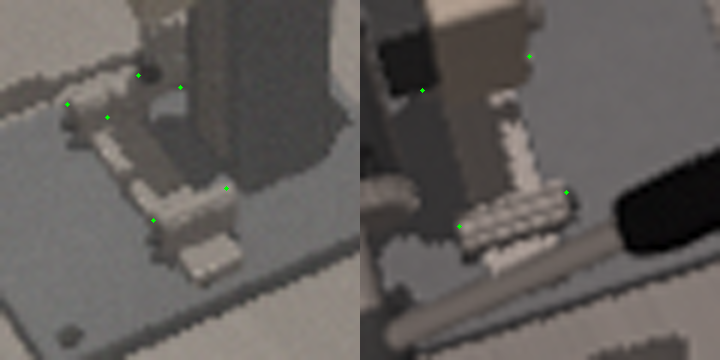

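The overlay shows the projected support tops lying on the real ones within about 0.5 px (1–2 mm): side (67,104)–(138,76) and (153,220)–(227,188), scene (459,226)–(566,192). The stand pose is good.

Request:
move_arm(series=[{"grip":0,"xyz":[-5,18,1],"angular":[0,0,-0.06]},{"grip":0,"xyz":[-12,55,3],"angular":[0,0,-0.18]},{"grip":0,"xyz":[-19,95,6],"angular":[0,0,-0.32]},{"grip":0,"xyz":[-26,135,9],"angular":[0,0,-0.46]},{"grip":0,"xyz":[-34,178,12],"angular":[0,0,-0.6]},{"grip":0,"xyz":[-42,220,15],"angular":[0,0,-0.74]},{"grip":0,"xyz":[-49,260,18],"angular":[0,0,-0.88]},{"grip":0,"xyz":[-56,300,20],"angular":[0,0,-1.02]},{"grip":0,"xyz":[-63,335,22],"angular":[0,0,-1.14]},{"grip":0,"xyz":[-67,355,22.5],"angular":[0,0,-1.217]}])

```text
time_s: 6.1
tcp_pos: [0.4395, 0.0849, 0.1289]
ee_rot: [[-0.165, -0.986, -0.002], [-0.986, 0.165, -0.001], [0.001, 0.002, -1.0]]
wrist_force: [0.1, -0.6, -0.4]
gripper_width: 0.34
gripper_force: 30.0
```

```bash
python3 - <<'E'
from h import *
s=r.sense(); print(s['tcp_pos'],s['wrist_force'],s['gripper_width'])
plan(st((-.15,-.085,.103)),-99.85); plan(st((0,-.085,.103)),-99.85)
E
```

```text
[0.43948912 0.08493736 0.12894594] [ 0.14041084 -0.64205739 -0.3777216 ] 0.3402612656191244
mm [0.9, -0.4, 25.9] rad [0.0018, -0.0014, 0.0062]
mm [1.9, -150.4, 25.7] rad [0.0018, -0.0014, 0.0062]
```

Request:
move_arm(series=[{"grip":0,"xyz":[1,0,10],"angular":[0.002,-0.001,0.006]},{"grip":0,"xyz":[1,0,20],"angular":[0.002,-0.001,0.006]},{"grip":0,"xyz":[1,-2,25.5],"angular":[0.002,-0.001,0.006]},{"grip":0,"xyz":[1,-20,25.5],"angular":[0.002,-0.001,0.006]},{"grip":0,"xyz":[1,-45,25.5],"angular":[0.002,-0.001,0.006]},{"grip":0,"xyz":[1,-70,25.5],"angular":[0.002,-0.001,0.006]},{"grip":0,"xyz":[1.5,-95,25.5],"angular":[0.002,-0.001,0.006]},{"grip":0,"xyz":[2,-110,25.5],"angular":[0.002,-0.001,0.006]},{"grip":0,"xyz":[2,-110,25.5],"angular":[0.002,-0.001,0.006]}])

```text
time_s: 7.0
tcp_pos: [0.5499, 0.061, 0.1036]
ee_rot: [[-0.179, -0.984, 0.002], [-0.984, 0.179, 0.0], [-0.001, -0.002, -1.0]]
wrist_force: [-0.1, -0.3, -0.8]
gripper_width: 0.345
gripper_force: 30.0
```

```bash
python3 - <<'E'
from h import *
s=r.sense(); print(s['tcp_pos'],s['wrist_force'],s['gripper_width']); plan(st((0,-.085,.103)),-99.85)
t=s['tcp_pos']; R=s['ee_rot']; o=[]
for n in("side","scene"):
    i,K,M=cap(n)
    c=t-R[:,0]*.085
    P=np.array([c+a*R[:,0]*.1+b*R[:,1]*.015-[0,0,h] for a in(-1,1) for b in(-1,1) for h in(.0287,.0087)])
    p=proj(K,M,P); lo=(p.mean(0)-[40,50]).astype(int); f=5
    j=cv2.resize(i[lo[1]:lo[1]+100,lo[0]:lo[0]+80,::-1],None,fx=f,fy=f,interpolation=cv2.INTER_CUBIC)
    for q in p: cv2.circle(j,tuple(int(v) for v in (q-lo+.5)*f),2,(0,255,0),-1)
    o.append(j)
cv2.imwrite("pics/pre.png",np.hstack(o))
E
```

```text
[0.5498862  0.06099417 0.10359301] [-0.10018604 -0.26482766 -0.77247961] 0.3445759265608288
mm [-4.0, -37.5, 0.7] rad [-0.0019, 0.0005, -0.0085]
```

View pics/pre.png

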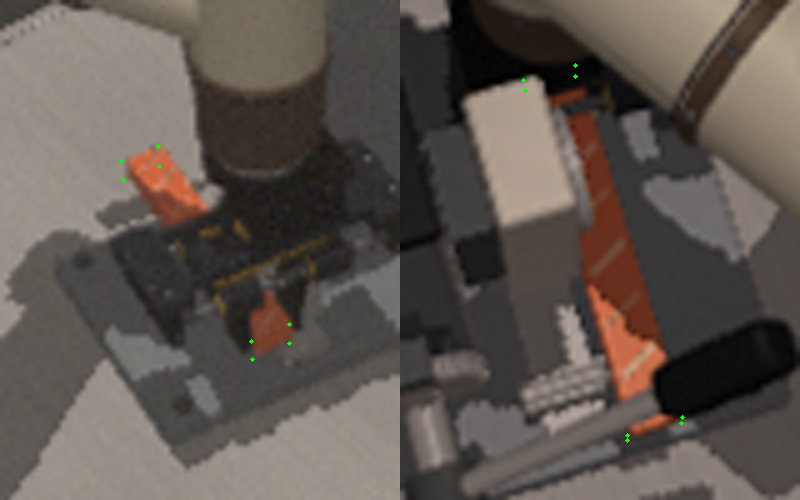

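The overlay shows the stick level in both views, at supports' height with clearance. Its far end is about 1 px (1–2 mm) short of the predicted corner at (122,161), so the grip offset is ≈84 mm. Going in under the bar.

Request:
move_arm(series=[{"grip":0,"xyz":[-2,-10,0.5],"angular":[-0.002,0,-0.0085]},{"grip":0,"xyz":[-4,-22,0.5],"angular":[-0.002,0,-0.0085]},{"grip":0,"xyz":[-5,-32,0.5],"angular":[-0.002,0,-0.0085]},{"grip":0,"xyz":[-5,-37.5,0.5],"angular":[-0.002,0,-0.0085]},{"grip":0,"xyz":[-5,-37.5,0.5],"angular":[-0.002,0,-0.0085]},{"grip":0,"xyz":[-5,-37.5,3],"angular":[-0.002,0,-0.0085]},{"grip":0,"xyz":[-5,-37.5,5],"angular":[-0.002,0,-0.0085]},{"grip":0,"xyz":[-5,-37.5,7],"angular":[-0.002,0,-0.0085]},{"grip":0,"xyz":[-5,-37.5,7],"angular":[-0.002,0,-0.0085]}])

```text
time_s: 8.0
tcp_pos: [0.5856, 0.0604, 0.0973]
ee_rot: [[-0.169, -0.986, -0.001], [-0.986, 0.169, 0.001], [-0.001, 0.001, -1.0]]
wrist_force: [-0.0, 0.8, -2.0]
gripper_width: 0.344
gripper_force: 30.0
```

```bash
python3 - <<'E'
from h import *
s=r.sense(); print(s['tcp_pos'],s['wrist_force'],s['moment'],s['gripper_width']); plan(st((0,-.084,.0937)),-99.85)
E
```

```text
[0.58557423 0.06040133 0.09733981] [-0.01958397  0.83145688 -1.99140775] [-0.01517764 -0.02048775  0.00745077] 0.34364237027717104
mm [0.8, -2.2, 3.6] rad [0.0009, 0.0006, 0.0025]
```

Request:
move_arm(series=[{"grip":0,"xyz":[0.5,-2,0],"angular":[0,0,0.0025]},{"grip":0,"xyz":[0.5,-2,1],"angular":[0,0,0.0025]},{"grip":0,"xyz":[0.5,-2,2],"angular":[0,0,0.0025]},{"grip":0,"xyz":[0.5,-2,3],"angular":[0,0,0.0025]},{"grip":0,"xyz":[0.5,-2,3.5],"angular":[0,0,0.0025]},{"grip":0,"xyz":[0.5,-2,3.5],"angular":[0,0,0.0025]}])

```text
time_s: 8.6
tcp_pos: [0.5879, 0.0596, 0.0941]
ee_rot: [[-0.171, -0.985, -0.0], [-0.985, 0.171, 0.001], [-0.001, 0.0, -1.0]]
wrist_force: [0.4, -0.5, -1.5]
gripper_width: 0.34
gripper_force: 30.0
```

```bash
python3 - <<'E'
from h import *
s=r.sense(); print(s['tcp_pos'],s['wrist_force'],s['moment'],s['gripper_width']); plan(st((0,-.084,.0937)),-99.85)
E
```

```text
[0.58788467 0.05958761 0.094105  ] [ 0.41874992 -0.46940593 -1.51526789] [-0.03752256 -0.05039426  0.00992769] 0.34017032269831315
mm [0.4, 0.2, 0.4] rad [0.0002, 0.0009, -0.0001]
```

Request:
move_arm(series=[{"grip":0,"xyz":[0.4,0,0.5],"angular":[0,0,0]},{"grip":0,"xyz":[0.4,0,1],"angular":[0,0,0]},{"grip":0,"xyz":[0.4,0,1],"angular":[0,0,0]}])

```text
time_s: 8.9
tcp_pos: [0.588, 0.0592, 0.0936]
ee_rot: [[-0.171, -0.985, 0.0], [-0.985, 0.171, 0.001], [-0.001, -0.0, -1.0]]
wrist_force: [-0.9, -0.9, 1.2]
gripper_width: 0.344
gripper_force: 30.0
```

Request:
move_arm(series=[{"grip":0,"xyz":[0,0,0.5],"angular":[0,0,0]},{"grip":0,"xyz":[0,0,1],"angular":[0,0,0]},{"grip":0,"xyz":[0,0,1],"angular":[0,0,0]}])

```text
time_s: 9.2
tcp_pos: [0.588, 0.0592, 0.0934]
ee_rot: [[-0.171, -0.985, 0.001], [-0.985, 0.171, 0.001], [-0.001, -0.001, -1.0]]
wrist_force: [-3.2, -0.7, 5.8]
gripper_width: 0.343
gripper_force: 30.0
```

Request:
move_arm(series=[{"grip":0,"xyz":[0,0,-1],"angular":[0,0,0]},{"grip":0.45,"xyz":[0,0,-1],"angular":[0,0,0]},{"grip":0.45,"xyz":[0,0,-1],"angular":[0,0,0]},{"grip":0.6,"xyz":[0,0,-1],"angular":[0,0,0]},{"grip":0.7,"xyz":[0,0,-1],"angular":[0,0,0]},{"grip":0.7,"xyz":[0,0,-1],"angular":[0,0,0]},{"grip":0.7,"xyz":[0,0,-8],"angular":[0,0,0]},{"grip":0.7,"xyz":[0,0,-20],"angular":[0,0,0]},{"grip":0.7,"xyz":[0,0,-40],"angular":[0,0,0]},{"grip":0.7,"xyz":[0,0,-50],"angular":[0,0,0]}])

```text
time_s: 10.2
tcp_pos: [0.5891, 0.0595, 0.145]
ee_rot: [[-0.171, -0.985, 0.004], [-0.985, 0.171, 0.002], [-0.003, -0.004, -1.0]]
wrist_force: [-0.3, 0.3, 0.0]
gripper_width: 0.703
gripper_force: 0.0
```

Request:
move_arm(series=[{"grip":0.7,"xyz":[0,0,0],"angular":[0,0,0]},{"grip":0.7,"xyz":[0,20,0],"angular":[0,0,0]},{"grip":0.7,"xyz":[0,60,-10],"angular":[0,0,0]},{"grip":0.7,"xyz":[0,105,-30],"angular":[0,0,0]},{"grip":0.7,"xyz":[0,150,-50],"angular":[0,0,0]},{"grip":0.7,"xyz":[0,185,-70],"angular":[0,0,0]},{"grip":0.7,"xyz":[0,200,-90],"angular":[0,0,0]},{"grip":0.7,"xyz":[0,200,-130],"angular":[0,0,0]},{"grip":0.7,"xyz":[0,200,-160],"angular":[0,0,0]},{"grip":0.7,"xyz":[0,200,-160],"angular":[0,0,0]}])

```text
time_s: 11.2
tcp_pos: [0.3924, 0.0942, 0.3063]
ee_rot: [[-0.17, -0.985, 0.009], [-0.985, 0.17, 0.006], [-0.007, -0.007, -1.0]]
wrist_force: [-0.1, 0.3, 0.5]
gripper_width: 0.704
gripper_force: 0.0
```

```bash
python3 - <<'E'
from h import *
s=r.sense(); print(s['time_s'],s['tcp_pos'],s['wrist_force']); o=[]
for n in("side","scene"):
    i,K,M=cap(n); np.savez(n+"1.npz",i=i,K=K,M=M)
    P=np.array([st((x,y,z)) for x in(-.015,.015) for y in(-.1,.1) for z in(.065,.085)]+[st((x,y,.065)) for x in(-.025,.025) for y in(-.055,.055)])
    p=proj(K,M,P); lo=(p.mean(0)-[36,40]).astype(int); f=5.5
    j=cv2.resize(i[lo[1]:lo[1]+80,lo[0]:lo[0]+72,::-1],None,fx=f,fy=f,interpolation=cv2.INTER_CUBIC)
    for k,q in enumerate(p): cv2.circle(j,tuple(int(v) for v in (q-lo+.5)*f),2,(0,255,0) if k<8 else (255,255,0),-1)
    o.append(j); print(n,lo)
cv2.imwrite("pics/placed.png",np.hstack(o))
E
```

```text
11.2 [0.39236919 0.09417599 0.3063369 ] [-0.10444968  0.30000068  0.49063512]
side [213 123]
scene [203 255]
```

View pics/placed.png

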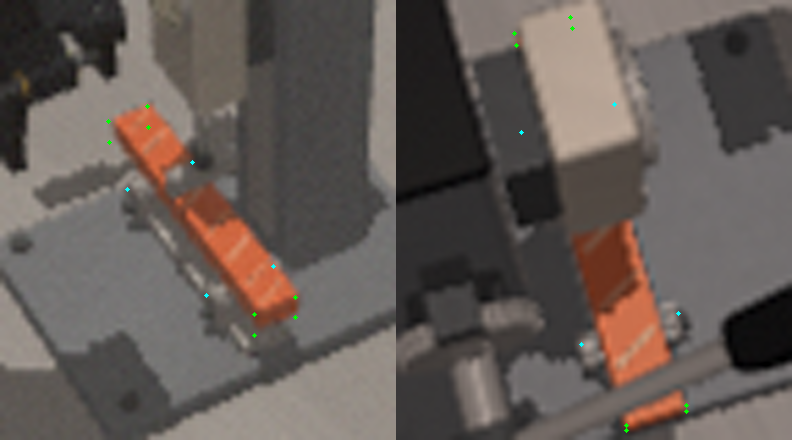

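The placed view shows the stick lying across both supports. The support ends stick out about equally either side of it (scene (582–603) and (665–688)), and its ends are within 1 px of nominal. It is centred and square, so on to the lever.

```bash
python3 - <<'E'
from h import *
print(st((-.058,.11,.4)))
plan(st((-.058,.11,.41)),-189.85)
E
```

```text
[0.56367261 0.26030051 0.4       ]
mm [-194.5, -142.1, -107.5] rad [0.0017, 0.0014, 1.5705]
```

Request:
move_arm(series=[{"grip":1,"xyz":[0,0,-40],"angular":[0,0,0.14]},{"grip":1,"xyz":[0,0,-85],"angular":[0,0,0.28]},{"grip":1,"xyz":[-30,-20,-107],"angular":[0,0,0.42]},{"grip":1,"xyz":[-70,-45,-107],"angular":[0,0,0.56]},{"grip":1,"xyz":[-105,-70,-107],"angular":[0,0,0.7]},{"grip":1,"xyz":[-140,-95,-107],"angular":[0,0,0.84]},{"grip":1,"xyz":[-170,-120,-107],"angular":[0,0,0.98]},{"grip":1,"xyz":[-190,-138,-107],"angular":[0,0,1.12]},{"grip":1,"xyz":[-194.5,-142,-107],"angular":[0,0,1.26]},{"grip":1,"xyz":[-194.5,-142,-107],"angular":[0,0,1.4]}])

```text
time_s: 12.3
tcp_pos: [0.5648, 0.2614, 0.4049]
ee_rot: [[-1.0, 0.007, -0.006], [0.007, 1.0, -0.003], [0.006, -0.003, -1.0]]
wrist_force: [-0.5, -0.5, 0.6]
gripper_width: 1.003
gripper_force: 0.0
```

Request:
move_arm(series=[{"grip":1,"xyz":[0,0,0],"angular":[0,0,0.1]},{"grip":1,"xyz":[0,0,0],"angular":[0,0,0.17]},{"grip":1,"xyz":[0,0,0],"angular":[0,0,0.17]},{"grip":1,"xyz":[0,0,0],"angular":[0,0,0.17]}])

```text
time_s: 12.7
tcp_pos: [0.5639, 0.2604, 0.4077]
ee_rot: [[-0.986, 0.169, -0.002], [0.169, 0.986, -0.001], [0.002, -0.001, -1.0]]
wrist_force: [0.0, 0.1, -0.6]
gripper_width: 0.999
gripper_force: 0.0
```

```bash
python3 - <<'E'
from h import *
s=r.sense(); print(s['time_s'],s['tcp_pos'],s['joints'].round(1)); plan(st((-.058,.11,.315)),-189.85)
i,K,M=cap("wrist"); f=1.5; j=cv2.resize(i[...,::-1],None,fx=f,fy=f)
e=np.radians(40)
for d in(.138,.17,.202):
  for y in(.098,.122):
    q=proj(K,M,st((.072-d*np.cos(e)-.014*np.sin(e)*0,y,.2+d*np.sin(e)+.014)))[0]; cv2.circle(j,tuple(int(v) for v in (q+.5)*f),3,(0,255,0),-1)
cv2.imwrite("pics/lev.png",j)
E
```

```text
12.7 [0.56387508 0.26040411 0.40767997] [ 3.970e+01  1.850e+01  1.750e+01 -1.000e-01 -8.920e+01 -1.394e+02]
mm [-0.0, -0.0, 92.7] rad [-0.001, -0.0023, 0.0021]
```

View pics/lev.png

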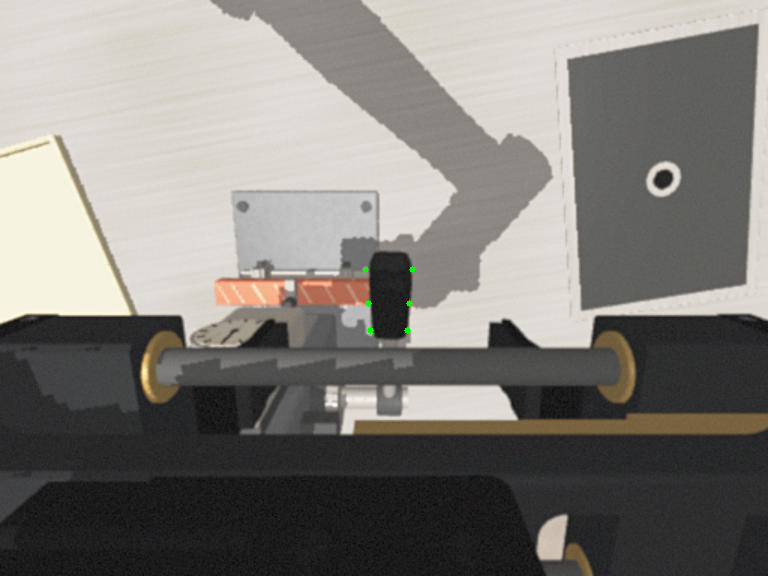

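The wrist view shows the black grip (370–412, 250–338) midway between the open fingers and right under the predicted dots. The stick lies square on both supports. Descending to grasp.

Request:
move_arm(series=[{"grip":1,"xyz":[0,0.5,30],"angular":[0,-0.002,0.002]},{"grip":1,"xyz":[0,0.5,60],"angular":[0,-0.002,0.002]},{"grip":1,"xyz":[0,0.5,80],"angular":[0,-0.002,0.002]},{"grip":1,"xyz":[0,0.5,90],"angular":[0,-0.002,0.002]},{"grip":1,"xyz":[0,0.5,93],"angular":[0,-0.002,0.002]},{"grip":1,"xyz":[0,0.5,93],"angular":[0,-0.002,0.002]}])

```text
time_s: 13.35
tcp_pos: [0.5644, 0.2611, 0.3169]
ee_rot: [[-0.985, 0.172, 0.003], [0.172, 0.985, 0.001], [-0.003, 0.001, -1.0]]
wrist_force: [-0.9, -0.1, 0.3]
gripper_width: 1.001
gripper_force: 0.0
```

Request:
move_arm(series=[{"grip":0,"xyz":[0,0,0],"angular":[0,0,0]},{"grip":0,"xyz":[0,0,0],"angular":[0,0,0]},{"grip":0,"xyz":[0,0,0],"angular":[0,0,0]},{"grip":0,"xyz":[0,0,0],"angular":[0,0,0]},{"grip":0,"xyz":[0,0,0],"angular":[0,0,0]},{"grip":0,"xyz":[0,0,0],"angular":[0,0,0]},{"grip":0,"xyz":[0,0,0],"angular":[0,0,0]},{"grip":0,"xyz":[0,0,0],"angular":[0,0,0]},{"grip":0,"xyz":[0,0,0],"angular":[0,0,0]},{"grip":0,"xyz":[0,0,0],"angular":[0,0,0]}])

```text
time_s: 14.35
tcp_pos: [0.5642, 0.2614, 0.3164]
ee_rot: [[-0.985, 0.172, 0.002], [0.172, 0.985, 0.001], [-0.002, 0.002, -1.0]]
wrist_force: [-0.1, 1.3, -0.3]
gripper_width: 0.278
gripper_force: 30.0
```

```bash
cat >> h.py <<'E'
def arc(e0=None):
    "lever angle from the grasp point; rows of tool shift to given click fractions from the present"
    s=r.sense(); R=np.array(s["ee_rot"]); g=s["tcp_pos"]+R[:,2]*.006
    a=np.radians(S[2]); X=np.array([np.cos(a),np.sin(a),0]); d=g-st((.072,.11,.2)); u=-d@X; v=d[2]
    rho=np.hypot(u,v); k=(np.radians(40)-np.arctan2(v,u))/.20944
    F=s["wrist_force"]; t=np.array([np.sin(np.arctan2(v,u)),-np.cos(np.arctan2(v,u))])  # downward tangent in (-x... u,z)
    Ft=F@(-X)*t[0]+F[2]*t[1]
    print("t",s["time_s"],"click",k.round(3),"rho",(rho*1000).round(1),"F",F.round(1),"tangential",Ft.round(2),"w",round(s["gripper_width"],3),"tilt",R[2].round(3))
    return R,u,v,k,rho,X
def rows(ks,rho=None):
    R,u,v,k0,rh,X=arc(); rho=rho or rh; e0=np.arctan2(v,u)
    for k in ks:
        e=np.radians(40-12*k); d=-X*(rho*np.cos(e)-u)+np.array([0,0,rho*np.sin(e)-v]); print(k,(1000*R.T@d).round(1).tolist())
E
python3 -c "
from h import *
rows([.1,.25,.4,.5,.6,.75,.9,1])"
```

```text
t 14.35 click -0.033 rho 170.3 F [-0.1  1.3 -0.3] tangential 0.46 w 0.278 tilt [-0.002  0.002 -1.   ]
0.1 [3.0, -0.0, 3.7]
0.25 [6.3, -0.0, 7.9]
0.4 [9.5, -0.0, 12.2]
0.5 [11.5, -0.0, 15.1]
0.6 [13.5, -0.0, 18.1]
0.75 [16.3, -0.1, 22.6]
0.9 [19.0, -0.1, 27.3]
1 [20.7, -0.1, 30.4]
```

```bash
python3 - <<'E'
import numpy as np
f=lambda k:np.array([.17*np.cos(np.radians(40-12*k)),-.17*np.sin(np.radians(40-12*k))])*1000
for k in np.arange(0,5.3,.25): print(k,*( (f(k+h)-f(k)).round(1).tolist() for h in(.125,.25)))
E
```

```text
0.0 [2.8, 3.4] [5.5, 7.0]
0.25 [2.6, 3.6] [5.2, 7.2]
0.5 [2.4, 3.7] [4.8, 7.5]
0.75 [2.2, 3.8] [4.4, 7.7]
1.0 [2.0, 4.0] [4.0, 8.0]
1.25 [1.8, 4.1] [3.5, 8.2]
1.5 [1.6, 4.1] [3.1, 8.3]
1.75 [1.4, 4.2] [2.7, 8.5]
2.0 [1.2, 4.3] [2.2, 8.6]
2.25 [0.9, 4.3] [1.8, 8.7]
2.5 [0.7, 4.4] [1.3, 8.8]
2.75 [0.5, 4.4] [0.9, 8.9]
3.0 [0.3, 4.4] [0.4, 8.9]
3.25 [0.0, 4.5] [-0.1, 8.9]
3.5 [-0.2, 4.4] [-0.5, 8.9]
3.75 [-0.4, 4.4] [-1.0, 8.8]
4.0 [-0.7, 4.4] [-1.5, 8.8]
4.25 [-0.9, 4.4] [-1.9, 8.7]
4.5 [-1.1, 4.3] [-2.4, 8.6]
4.75 [-1.4, 4.2] [-2.8, 8.4]
5.0 [-1.6, 4.2] [-3.3, 8.3]
5.25 [-1.8, 4.1] [-3.7, 8.1]
```

Pulling the first click in quarter steps and reading the force at each.

Request:
move_arm(series=[{"grip":0,"xyz":[2.8,0,3.4],"angular":[0,0,0]},{"grip":0,"xyz":[5.5,0,7.0],"angular":[0,0,0]},{"grip":0,"xyz":[5.5,0,7.0],"angular":[0,0,0]}])

```text
time_s: 14.65
tcp_pos: [0.5619, 0.2618, 0.3138]
ee_rot: [[-0.985, 0.172, 0.014], [0.172, 0.985, 0.002], [-0.013, 0.005, -1.0]]
wrist_force: [4.7, -0.7, 7.6]
gripper_width: 0.27
gripper_force: 30.0
```

Request:
move_arm(series=[{"grip":0,"xyz":[2.6,0,3.6],"angular":[0,0,0]},{"grip":0,"xyz":[5.2,0,7.2],"angular":[0,0,0]},{"grip":0,"xyz":[5.2,0,7.2],"angular":[0,0,0]}])

```text
time_s: 14.95
tcp_pos: [0.5582, 0.2625, 0.3089]
ee_rot: [[-0.985, 0.172, 0.019], [0.172, 0.985, 0.003], [-0.018, 0.006, -1.0]]
wrist_force: [6.1, -1.9, 11.1]
gripper_width: 0.274
gripper_force: 30.0
```

Request:
move_arm(series=[{"grip":0,"xyz":[2.4,0,3.7],"angular":[0,0,0]},{"grip":0,"xyz":[4.8,0,7.5],"angular":[0,0,0]},{"grip":0,"xyz":[4.8,0,7.5],"angular":[0,0,0]}])

```text
time_s: 15.25
tcp_pos: [0.5533, 0.2633, 0.302]
ee_rot: [[-0.985, 0.172, 0.018], [0.172, 0.985, 0.004], [-0.018, 0.007, -1.0]]
wrist_force: [4.6, -2.3, 12.6]
gripper_width: 0.276
gripper_force: 30.0
```

Request:
move_arm(series=[{"grip":0,"xyz":[2.2,0,3.8],"angular":[0,0,0]},{"grip":0,"xyz":[4.4,0,7.7],"angular":[0,0,0]},{"grip":0,"xyz":[4.4,0,7.7],"angular":[0,0,0]}])

```text
time_s: 15.55
tcp_pos: [0.5479, 0.2643, 0.2932]
ee_rot: [[-0.985, 0.171, 0.015], [0.172, 0.985, 0.003], [-0.015, 0.006, -1.0]]
wrist_force: [2.9, -0.9, 8.9]
gripper_width: 0.269
gripper_force: 30.0
```

```bash
python3 -c "
from h import *
arc()"
```

```text
t 15.55 click 0.763 rho 170.2 F [ 2.9 -0.9  8.9] tangential -9.2 w 0.269 tilt [-0.015  0.006 -1.   ]
```

Request:
move_arm(series=[{"grip":0,"xyz":[2.0,0,4.0],"angular":[0,0,0]},{"grip":0,"xyz":[4.0,0,8.0],"angular":[0,0,0]},{"grip":0,"xyz":[4.0,0,8.0],"angular":[0,0,0]}])

```text
time_s: 15.85
tcp_pos: [0.5436, 0.265, 0.285]
ee_rot: [[-0.985, 0.171, 0.014], [0.171, 0.985, 0.003], [-0.013, 0.005, -1.0]]
wrist_force: [1.2, -1.5, 10.9]
gripper_width: 0.274
gripper_force: 30.0
```

Request:
move_arm(series=[{"grip":0,"xyz":[1.8,0,4.1],"angular":[0,0,0]},{"grip":0,"xyz":[3.5,0,8.2],"angular":[0,0,0]},{"grip":0,"xyz":[3.5,0,8.2],"angular":[0,0,0]}])

```text
time_s: 16.15
tcp_pos: [0.5402, 0.2657, 0.2775]
ee_rot: [[-0.985, 0.171, 0.014], [0.171, 0.985, 0.003], [-0.014, 0.006, -1.0]]
wrist_force: [0.0, -1.7, 14.1]
gripper_width: 0.273
gripper_force: 30.0
```

Request:
move_arm(series=[{"grip":0,"xyz":[1.6,0,4.1],"angular":[0,0,0]},{"grip":0,"xyz":[3.1,0,8.3],"angular":[0,0,0]},{"grip":0,"xyz":[3.1,0,8.3],"angular":[0,0,0]}])

```text
time_s: 16.45
tcp_pos: [0.5369, 0.2662, 0.2691]
ee_rot: [[-0.985, 0.171, 0.014], [0.171, 0.985, 0.003], [-0.013, 0.006, -1.0]]
wrist_force: [-0.5, -1.0, 13.2]
gripper_width: 0.27
gripper_force: 30.0
```

Request:
move_arm(series=[{"grip":0,"xyz":[1.4,0,4.2],"angular":[0,0,0]},{"grip":0,"xyz":[2.7,0,8.5],"angular":[0,0,0]},{"grip":0,"xyz":[2.7,0,8.5],"angular":[0,0,0]}])

```text
time_s: 16.75
tcp_pos: [0.5336, 0.2668, 0.2593]
ee_rot: [[-0.985, 0.171, 0.011], [0.171, 0.985, 0.003], [-0.011, 0.005, -1.0]]
wrist_force: [-0.1, -1.1, 9.0]
gripper_width: 0.272
gripper_force: 30.0
```

```bash
python3 -c "
from h import *
arc()"
```

```text
t 16.75 click 1.805 rho 169.2 F [-0.1 -1.1  9. ] tangential -8.54 w 0.272 tilt [-0.011  0.005 -1.   ]
```

Peak and drop match the geometry for clicks 1 and 2. Continuing with the third and fourth.

Request:
move_arm(series=[{"grip":0,"xyz":[1.2,0,4.3],"angular":[0,0,0]},{"grip":0,"xyz":[2.2,0,8.6],"angular":[0,0,0]},{"grip":0,"xyz":[2.2,0,8.6],"angular":[0,0,0]}])

```text
time_s: 17.05
tcp_pos: [0.5313, 0.2672, 0.2502]
ee_rot: [[-0.985, 0.171, 0.01], [0.171, 0.985, 0.003], [-0.01, 0.004, -1.0]]
wrist_force: [-1.3, -1.7, 9.5]
gripper_width: 0.272
gripper_force: 30.0
```

Request:
move_arm(series=[{"grip":0,"xyz":[0.9,0,4.3],"angular":[0,0,0]},{"grip":0,"xyz":[1.8,0,8.7],"angular":[0,0,0]},{"grip":0,"xyz":[1.8,0,8.7],"angular":[0,0,0]}])

```text
time_s: 17.35
tcp_pos: [0.5296, 0.2675, 0.2421]
ee_rot: [[-0.985, 0.171, 0.011], [0.171, 0.985, 0.003], [-0.01, 0.004, -1.0]]
wrist_force: [-1.7, -2.0, 13.6]
gripper_width: 0.275
gripper_force: 30.0
```

Request:
move_arm(series=[{"grip":0,"xyz":[0.7,0,4.4],"angular":[0,0,0]},{"grip":0,"xyz":[1.3,0,8.8],"angular":[0,0,0]},{"grip":0,"xyz":[1.3,0,8.8],"angular":[0,0,0]}])

```text
time_s: 17.65
tcp_pos: [0.5282, 0.2678, 0.2331]
ee_rot: [[-0.985, 0.171, 0.01], [0.171, 0.985, 0.003], [-0.01, 0.004, -1.0]]
wrist_force: [-0.8, -1.8, 10.9]
gripper_width: 0.27
gripper_force: 30.0
```

Request:
move_arm(series=[{"grip":0,"xyz":[0.5,0,4.4],"angular":[0,0,0]},{"grip":0,"xyz":[0.9,0,8.9],"angular":[0,0,0]},{"grip":0,"xyz":[0.9,0,8.9],"angular":[0,0,0]}])

```text
time_s: 17.95
tcp_pos: [0.5272, 0.2679, 0.2232]
ee_rot: [[-0.985, 0.171, 0.009], [0.171, 0.985, 0.002], [-0.009, 0.004, -1.0]]
wrist_force: [0.4, -1.6, 7.6]
gripper_width: 0.273
gripper_force: 30.0
```

```bash
python3 -c "
from h import *
arc()"
```

```text
t 17.95 click 2.845 rho 168.1 F [ 0.4 -1.6  7.6] tangential -7.63 w 0.273 tilt [-0.009  0.004 -1.   ]
```

Request:
move_arm(series=[{"grip":0,"xyz":[0.3,0,4.4],"angular":[0,0,0]},{"grip":0,"xyz":[0.4,0,8.9],"angular":[0,0,0]},{"grip":0,"xyz":[0.4,0,8.9],"angular":[0,0,0]}])

```text
time_s: 18.25
tcp_pos: [0.5267, 0.268, 0.214]
ee_rot: [[-0.985, 0.171, 0.009], [0.171, 0.985, 0.002], [-0.008, 0.004, -1.0]]
wrist_force: [-0.6, -2.0, 9.1]
gripper_width: 0.27
gripper_force: 30.0
```

Request:
move_arm(series=[{"grip":0,"xyz":[0,0,4.5],"angular":[0,0,0]},{"grip":0,"xyz":[0,0,8.9],"angular":[0,0,0]},{"grip":0,"xyz":[0,0,8.9],"angular":[0,0,0]}])

```text
time_s: 18.55
tcp_pos: [0.5267, 0.268, 0.2057]
ee_rot: [[-0.985, 0.171, 0.009], [0.171, 0.985, 0.002], [-0.008, 0.003, -1.0]]
wrist_force: [-1.4, -2.3, 11.8]
gripper_width: 0.271
gripper_force: 30.0
```

Request:
move_arm(series=[{"grip":0,"xyz":[-0.2,0,4.4],"angular":[0,0,0]},{"grip":0,"xyz":[-0.5,0,8.9],"angular":[0,0,0]},{"grip":0,"xyz":[-0.5,0,8.9],"angular":[0,0,0]}])

```text
time_s: 18.85
tcp_pos: [0.5272, 0.2679, 0.1967]
ee_rot: [[-0.985, 0.171, 0.008], [0.171, 0.985, 0.002], [-0.008, 0.003, -1.0]]
wrist_force: [-0.0, -2.1, 10.7]
gripper_width: 0.273
gripper_force: 30.0
```

Request:
move_arm(series=[{"grip":0,"xyz":[-0.4,0,4.4],"angular":[0,0,0]},{"grip":0,"xyz":[-1.0,0,8.8],"angular":[0,0,0]},{"grip":0,"xyz":[-1.0,0,8.8],"angular":[0,0,0]}])

```text
time_s: 19.15
tcp_pos: [0.528, 0.2678, 0.1872]
ee_rot: [[-0.985, 0.171, 0.008], [0.171, 0.985, 0.002], [-0.007, 0.003, -1.0]]
wrist_force: [-0.4, -1.9, 9.1]
gripper_width: 0.272
gripper_force: 30.0
```

```bash
python3 -c "
from h import *
arc()"
```

```text
t 19.15 click 3.871 rho 167.4 F [-0.4 -1.9  9.1] tangential -9.09 w 0.272 tilt [-0.007  0.003 -1.   ]
```

Request:
move_arm(series=[{"grip":0,"xyz":[-0.7,0,4.4],"angular":[0,0,0]},{"grip":0,"xyz":[-1.5,0,8.8],"angular":[0,0,0]},{"grip":0,"xyz":[-1.5,0,8.8],"angular":[0,0,0]}])

```text
time_s: 19.45
tcp_pos: [0.5293, 0.2676, 0.1782]
ee_rot: [[-0.985, 0.171, 0.007], [0.171, 0.985, 0.002], [-0.007, 0.003, -1.0]]
wrist_force: [-1.3, -1.5, 9.5]
gripper_width: 0.269
gripper_force: 30.0
```

Request:
move_arm(series=[{"grip":0,"xyz":[-0.9,0,4.4],"angular":[0,0,0]},{"grip":0,"xyz":[-1.9,0,8.7],"angular":[0,0,0]},{"grip":0,"xyz":[-1.9,0,8.7],"angular":[0,0,0]}])

```text
time_s: 19.75
tcp_pos: [0.5309, 0.2673, 0.1699]
ee_rot: [[-0.985, 0.171, 0.006], [0.171, 0.985, 0.001], [-0.006, 0.003, -1.0]]
wrist_force: [-3.8, -2.2, 12.1]
gripper_width: 0.271
gripper_force: 30.0
```

Request:
move_arm(series=[{"grip":0,"xyz":[-1.1,0,4.3],"angular":[0,0,0]},{"grip":0,"xyz":[-2.4,0,8.6],"angular":[0,0,0]},{"grip":0,"xyz":[-2.4,0,8.6],"angular":[0,0,0]}])

```text
time_s: 20.05
tcp_pos: [0.533, 0.267, 0.1613]
ee_rot: [[-0.985, 0.171, 0.006], [0.171, 0.985, 0.001], [-0.006, 0.002, -1.0]]
wrist_force: [-4.5, -1.5, 12.6]
gripper_width: 0.275
gripper_force: 30.0
```

```bash
python3 -c "
from h import *
rows([4.7,4.8,4.9,5])"
```

```text
t 20.05 click 4.623 rho 167.4 F [-4.5 -1.5 12.6] tangential -13.29 w 0.275 tilt [-0.006  0.002 -1.   ]
4.7 [-0.7, -0.0, 2.6]
4.8 [-1.7, -0.0, 5.9]
4.9 [-2.8, -0.0, 9.3]
5 [-4.0, -0.0, 12.6]
```

```bash
cat > fc.py <<'E'
from h import *
from scipy.optimize import least_squares
D=np.array([l.split() for l in """.5619 .2618 .3138 4.7 7.6
.5582 .2625 .3089 6.1 11.1
.5533 .2633 .302 4.6 12.6
.5479 .2643 .2932 2.9 8.9
.5436 .265 .285 1.2 10.9
.5402 .2657 .2775 0 14.1
.5369 .2662 .2691 -.5 13.2
.5336 .2668 .2593 -.1 9
.5313 .2672 .2502 -1.3 9.5
.5296 .2675 .2421 -1.7 13.6
.5282 .2678 .2331 -.8 10.9
.5272 .2679 .2232 .4 7.6
.5267 .268 .214 -.6 9.1
.5267 .268 .2057 -1.4 11.8
.5272 .2679 .1967 0 10.7
.528 .2678 .1872 -.4 9.1
.5293 .2676 .1782 -1.3 9.5
.5309 .2673 .1699 -3.8 12.1
.533 .267 .1613 -4.5 12.6""".splitlines()],float)
import sys
a=np.radians(S[2]); X=np.array([np.cos(a),np.sin(a),0]); o=st((.072,.11,.2))
u=-(D[:,:3]-o)@X; v=D[:,2]-.006-.2
s=least_squares(lambda p:np.hypot(u-p[0],v-p[1])-.17,[0,0]).x; print("centre shift mm, R=170",(s*1000).round(1))
q=least_squares(lambda p:np.hypot(u-p[0],v-p[1])-p[2],[0,0,.17]).x; print("free",(q*1000).round(1))
for c in((0,0),s,q[:2]):
    e=np.arctan2(v-c[1],u-c[0]); k=(40-np.degrees(e))/12; F=D[:,3]*np.sin(e)*1+D[:,4]*np.cos(e); 
    f=least_squares(lambda p:p[0]+p[1]*k+p[2]*np.sin(2*np.pi*(k-p[3]))-F,[8,.6,2.6,0]).x
    print(k.round(2),"\n",F.round(1),"fit",f.round(2))
E
python3 fc.py
```

```text
centre shift mm, R=170 [-2.   3.6]
free [ -2.9   3.4 170.9]
[0.06 0.24 0.48 0.77 1.03 1.26 1.51 1.8  2.07 2.3  2.56 2.84 3.11 3.34
 3.6  3.87 4.13 4.37 4.62] 
 [ 8.9 12.5 13.   9.1 10.2 12.8 12.1  8.5  8.8 12.9 10.6  7.6  9.1 11.8
 10.7  9.1  9.6 12.6 13.3] fit [10.69 -0.05  2.31  0.16]
[0.18 0.35 0.59 0.88 1.14 1.37 1.63 1.92 2.18 2.41 2.67 2.95 3.21 3.44
 3.7  3.96 4.22 4.46 4.71] 
 [ 8.9 12.6 13.1  9.2 10.3 12.9 12.2  8.6  8.9 13.  10.7  7.6  9.1 11.8
 10.7  9.1  9.6 12.7 13.4] fit [10.78 -0.07 -2.38 -0.24]
[0.19 0.36 0.6  0.89 1.15 1.38 1.63 1.92 2.18 2.41 2.67 2.95 3.2  3.44
 3.69 3.96 4.21 4.45 4.69] 
 [ 8.9 12.6 13.1  9.2 10.3 12.9 12.2  8.6  8.9 13.  10.7  7.6  9.1 11.8
 10.7  9.1  9.6 12.7 13.4] fit [10.74 -0.06 -2.4  -0.24]
```

Request:
move_arm(series=[{"grip":0,"xyz":[0,0,0],"angular":[0,0,0]},{"grip":0,"xyz":[0,0,0],"angular":[0,0,0]}])

```text
time_s: 20.25
tcp_pos: [0.5332, 0.2669, 0.1607]
ee_rot: [[-0.985, 0.171, 0.006], [0.171, 0.985, 0.001], [-0.006, 0.002, -1.0]]
wrist_force: [-3.9, 0.1, 11.4]
gripper_width: 0.272
gripper_force: 30.0
```

Request:
move_arm(series=[{"grip":0,"xyz":[-0.7,0,2.1],"angular":[0,0,0]},{"grip":0,"xyz":[-1.3,0,4.2],"angular":[0,0,0]},{"grip":0,"xyz":[-1.3,0,4.2],"angular":[0,0,0]}])

```text
time_s: 20.55
tcp_pos: [0.5343, 0.2667, 0.1562]
ee_rot: [[-0.985, 0.171, 0.005], [0.171, 0.985, 0.001], [-0.005, 0.002, -1.0]]
wrist_force: [-3.2, -1.4, 9.7]
gripper_width: 0.272
gripper_force: 30.0
```

Request:
move_arm(series=[{"grip":0,"xyz":[-0.7,0,2.1],"angular":[0,0,0]},{"grip":0,"xyz":[-1.4,0,4.2],"angular":[0,0,0]},{"grip":0,"xyz":[-1.4,0,4.2],"angular":[0,0,0]}])

```text
time_s: 20.85
tcp_pos: [0.5356, 0.2665, 0.1516]
ee_rot: [[-0.985, 0.171, 0.005], [0.171, 0.985, 0.001], [-0.005, 0.002, -1.0]]
wrist_force: [-3.4, -0.1, 7.6]
gripper_width: 0.271
gripper_force: 30.0
```

```bash
python3 - <<'E'
from h import *
rows([4.9,5,5.1])
for n in("side","scene","wrist"):
    i,K,M=cap(n); np.savez(n+"2.npz",i=i,K=K,M=M)
E
```

```text
t 20.85 click 4.909 rho 167.7 F [-3.4 -0.1  7.6] tangential -8.25 w 0.271 tilt [-0.005  0.002 -1.   ]
4.9 [0.1, 0.0, -0.3]
5 [-1.0, -0.0, 3.0]
5.1 [-2.3, -0.0, 6.3]
```

Request:
move_arm(series=[{"grip":0,"xyz":[-0.8,0,2.1],"angular":[0,0,0]},{"grip":0,"xyz":[-0.8,0,2.1],"angular":[0,0,0]},{"grip":0,"xyz":[-0.8,0,2.1],"angular":[0,0,0]}])

```text
time_s: 21.3
tcp_pos: [0.5364, 0.2663, 0.149]
ee_rot: [[-0.985, 0.171, 0.005], [0.171, 0.985, 0.001], [-0.004, 0.002, -1.0]]
wrist_force: [-2.5, 0.9, 6.4]
gripper_width: 0.274
gripper_force: 30.0
```

Request:
move_arm(series=[{"grip":0,"xyz":[-0.8,0,2.1],"angular":[0,0,0]},{"grip":0,"xyz":[-0.8,0,2.1],"angular":[0,0,0]},{"grip":0,"xyz":[-0.8,0,2.1],"angular":[0,0,0]}])

```text
time_s: 21.6
tcp_pos: [0.537, 0.2662, 0.1469]
ee_rot: [[-0.985, 0.171, 0.004], [0.171, 0.985, 0.001], [-0.004, 0.002, -1.0]]
wrist_force: [-3.9, -0.1, 7.6]
gripper_width: 0.272
gripper_force: 30.0
```

```bash
python3 -c "
from h import *
arc()"
```

```text
t 21.6 click 5.051 rho 168.0 F [-3.9 -0.1  7.6] tangential -8.42 w 0.272 tilt [-0.004  0.002 -1.   ]
```

```bash
cat >> fc.py <<'E'
print("----")
D=np.vstack([D,[[.5332,.2669,.1607,-3.9,11.4],[.5343,.2667,.1562,-3.2,9.7],[.5356,.2665,.1516,-3.4,7.6],[.5364,.2663,.149,-2.5,6.4],[.537,.2662,.1469,-3.9,7.6]]])
u=-(D[:,:3]-o)@X; v=D[:,2]-.006-.2; e=np.arctan2(v,u); k=(40-np.degrees(e))/12; F=D[:,3]*np.sin(e)+D[:,4]*np.cos(e)
F=-(-D[:,3]*X[0]*np.sin(e)-D[:,4]*np.cos(e)); F=D[:,3]*np.sin(e)+D[:,4]*np.cos(e)
for n in(0,4,8,12,16):
    m=k>=n/4-.1
    for dr in(0,1):
        f=least_squares(lambda p:p[0]+p[1]*k[m]+2.6*np.sin(2*np.pi*(k[m]-p[2]-dr*p[3]*(k[m]-5)))-F[m],[9,.3,.15,0]); print(n/4,dr,f.x.round(2),"rms",np.sqrt(np.mean(f.fun**2)).round(2))
E
python3 fc.py | sed -n '/----/,$p'
```

```text
----
0.0 0 [10.72 -0.03  0.18  0.  ] rms 0.91
0.0 1 [10.5  -0.    0.24  0.03] rms 0.74
1.0 0 [ 1.063e+01 -1.000e-02  1.800e-01  0.000e+00] rms 0.98
1.0 1 [10.27  0.04  0.26  0.05] rms 0.66
2.0 0 [9.44 0.27 0.2  0.  ] rms 0.87
2.0 1 [8.96 0.35 0.26 0.05] rms 0.62
3.0 0 [9.53 0.24 0.23 0.  ] rms 0.74
3.0 1 [8.6  0.43 0.26 0.05] rms 0.66
4.0 0 [16.16 -1.17  0.25  0.  ] rms 0.49
4.0 1 [20.86 -2.14  0.2  -0.16] rms 0.44
```

The force fit puts the fifth click at about 5.22 on my geometric scale, because the grip has crept in the pads. So I'm just past the minimum and continue in small steps.

Request:
move_arm(series=[{"grip":0,"xyz":[-0.9,0,2.1],"angular":[0,0,0]},{"grip":0,"xyz":[-0.9,0,2.1],"angular":[0,0,0]},{"grip":0,"xyz":[-0.9,0,2.1],"angular":[0,0,0]}])

```text
time_s: 21.9
tcp_pos: [0.5377, 0.2661, 0.1448]
ee_rot: [[-0.985, 0.171, 0.004], [0.171, 0.985, 0.001], [-0.004, 0.002, -1.0]]
wrist_force: [-4.3, 0.5, 7.2]
gripper_width: 0.269
gripper_force: 30.0
```

Request:
move_arm(series=[{"grip":0,"xyz":[-0.9,0,2.1],"angular":[0,0,0]},{"grip":0,"xyz":[-0.9,0,2.1],"angular":[0,0,0]},{"grip":0,"xyz":[-0.9,0,2.1],"angular":[0,0,0]}])

```text
time_s: 22.2
tcp_pos: [0.5385, 0.266, 0.1427]
ee_rot: [[-0.985, 0.171, 0.004], [0.171, 0.985, 0.001], [-0.004, 0.002, -1.0]]
wrist_force: [-4.6, 0.0, 7.5]
gripper_width: 0.273
gripper_force: 30.0
```

```bash
python3 -c "
from h import *
arc()"
```

```text
t 22.2 click 5.176 rho 168.2 F [-4.6  0.   7.5] tangential -8.67 w 0.273 tilt [-0.004  0.002 -1.   ]
```

Request:
move_arm(series=[{"grip":0,"xyz":[-0.9,0,2.0],"angular":[0,0,0]},{"grip":0,"xyz":[-0.9,0,2.0],"angular":[0,0,0]},{"grip":0,"xyz":[-0.9,0,2.0],"angular":[0,0,0]}])

```text
time_s: 22.5
tcp_pos: [0.5392, 0.2659, 0.1408]
ee_rot: [[-0.985, 0.171, 0.003], [0.171, 0.985, 0.001], [-0.003, 0.002, -1.0]]
wrist_force: [-5.3, 0.2, 7.7]
gripper_width: 0.275
gripper_force: 30.0
```

```bash
python3 -c "
from h import *
arc()"
```

```text
t 22.5 click 5.234 rho 168.2 F [-5.3  0.2  7.7] tangential -9.12 w 0.275 tilt [-0.003  0.002 -1.   ]
```

Request:
move_arm(series=[{"grip":0,"xyz":[-0.7,0,1.5],"angular":[0,0,0]},{"grip":0,"xyz":[-0.7,0,1.5],"angular":[0,0,0]},{"grip":0,"xyz":[-0.7,0,1.5],"angular":[0,0,0]}])

```text
time_s: 22.8
tcp_pos: [0.5397, 0.2658, 0.1393]
ee_rot: [[-0.985, 0.171, 0.003], [0.171, 0.985, 0.001], [-0.003, 0.002, -1.0]]
wrist_force: [-5.3, 0.1, 9.6]
gripper_width: 0.276
gripper_force: 30.0
```

```bash
python3 - <<'E'
from h import *
arc()
# is the lever rod visible? brightness contrast of rod against its flanks per hypothesised click, rod d=35..125 mm
for n in("side","scene","wrist"):
    i,K,M=cap(n); g=cv2.GaussianBlur(cv2.cvtColor(i,cv2.COLOR_RGB2GRAY),(0,0),.7).astype(np.float32)
    o=[]
    for k in np.arange(4,6.01,.1):
        e=np.radians(40-12*k); L=np.array([-np.cos(e),np.sin(e)]); N=np.array([L[1],-L[0]])
        val=[]
        for off in(-.012,0,.012):
            P=[st((.072+d*L[0]+off*N[0],.11,.2+d*L[1]+off*N[1])) for d in np.linspace(.035,.125,30)]
            q=proj(K,M,np.array(P)).astype(np.float32); val.append(cv2.remap(g,q[:,:1],q[:,1:],cv2.INTER_LINEAR).mean())
        o.append(round(float(val[1]-(val[0]+val[2])/2)))
    print(n,o)
E
```

```text
t 22.8 click 5.278 rho 168.3 F [-5.3  0.1  9.6] tangential -10.89 w 0.276 tilt [-0.003  0.002 -1.   ]
side [0, 0, 1, 2, 3, 4, 5, 5, 5, 3, 1, -3, -6, -9, -11, -12, -11, -9, -6, -3, 0]
scene [0, 1, 1, 1, 1, 1, 2, 2, 2, 2, 2, 2, 2, 2, 3, 3, 3, 3, 3, 3, 3]
wrist [1, 0, 0, 0, 0, 0, -1, 1, 0, 0, 0, -1, 0, 0, -1, 0, 0, 0, -1, 0, 0]
```

```bash
python3 - <<'E'
from h import *
def score(i,K,M,ks,ds):
    g=cv2.GaussianBlur(cv2.cvtColor(i,cv2.COLOR_RGB2GRAY),(0,0),.7).astype(np.float32); o=[]
    for k in ks:
        e=np.radians(40-12*k); L=np.array([-np.cos(e),np.sin(e)]); 
        q=proj(K,M,np.array([st((.072+d*L[0],.11,.2+d*L[1])) for d in ds])).astype(np.float32)
        o.append(cv2.remap(g,q[:,:1],q[:,1:],cv2.INTER_LINEAR).ravel().round().astype(int).tolist())
    return o
ds=[.04,.06,.08,.1,.12]; z=np.load("side1.npz")
print("rest"); [print(k.round(1),o) for k,o in zip(np.arange(-.8,.81,.1),score(z["i"],z["K"],z["M"],np.arange(-.8,.81,.1),ds))]
i,K,M=cap("side"); print("now"); [print(k.round(1),o) for k,o in zip(np.arange(4.2,6.01,.1),score(i,K,M,np.arange(4.2,6.01,.1),ds))]
E
```

```text
rest
-0.8 [151, 118, 141, 145, 145]
-0.7 [146, 111, 138, 143, 145]
-0.6 [138, 105, 132, 140, 143]
-0.5 [130, 99, 125, 134, 139]
-0.4 [123, 97, 117, 126, 131]
-0.3 [116, 97, 110, 116, 121]
-0.2 [110, 96, 104, 107, 108]
-0.1 [105, 97, 101, 97, 100]
-0.0 [101, 100, 100, 100, 98]
0.1 [98, 105, 110, 109, 113]
0.2 [97, 110, 121, 123, 129]
0.3 [96, 116, 131, 136, 138]
0.4 [95, 122, 137, 141, 143]
0.5 [95, 130, 142, 144, 144]
0.6 [95, 136, 143, 144, 145]
0.7 [95, 138, 144, 144, 146]
0.8 [96, 140, 144, 144, 145]
now
4.2 [98, 141, 141, 122, 39]
4.3 [98, 142, 141, 117, 42]
4.4 [99, 143, 142, 110, 44]
4.5 [100, 143, 143, 101, 44]
4.6 [101, 142, 145, 94, 44]
4.7 [103, 141, 145, 88, 44]
4.8 [104, 140, 145, 85, 44]
4.9 [105, 138, 142, 82, 45]
5.0 [107, 132, 136, 77, 46]
5.1 [108, 125, 130, 73, 46]
5.2 [109, 120, 123, 68, 46]
5.3 [111, 114, 120, 64, 45]
5.4 [113, 109, 120, 58, 46]
5.5 [114, 106, 121, 53, 46]
5.6 [116, 103, 124, 52, 46]
5.7 [117, 102, 128, 50, 46]
5.8 [118, 101, 133, 48, 45]
5.9 [118, 100, 136, 50, 46]
6.0 [119, 99, 140, 51, 46]
```

```bash
python3 - <<'E'
from h import *
z=np.load("side1.npz"); K,M=z["K"],z["M"]; now,_,_=cap("side"); mid=np.load("side2.npz")["i"]
G=lambda i:cv2.cvtColor(i,cv2.COLOR_RGB2GRAY).astype(np.float32)
R0,N0,M0=G(z["i"]),G(now),G(mid)
def px(k,d): e=np.radians(40-12*k); return proj(K,M,st((.072-d*np.cos(e),.11,.2+d*np.sin(e))))[0]
print("axis",px(0,0).round(1),"d80 at 4,5,6:",px(4,.08).round(1),px(5,.08).round(1),px(6,.08).round(1),"rest d80",px(0,.08).round(1), "d60 at5",px(5,.06).round(1))
x,y=px(5,.08).round().astype(int); x0,x1,y0,y1=x-9,x+14,y-12,y+13
print("cols",x0,"rows",y0); print("NOW");print(N0[y0:y1,x0:x1].astype(int)); print("REST");print(R0[y0:y1,x0:x1].astype(int))
E
```

```text
axis [250.7 111.6] d80 at 4,5,6: [231.4 121.3] [232.6 124.4] [234.6 126.8] rest d80 [235.  105.9] d60 at5 [237.1 121.2]
cols 224 rows 112
NOW
[[ 34  27  32 133 142 145 144 147 144 148 144 141 141 143 139 130  99  98
  135 162 170 171 173]
 [ 29  32  25 110 139 140 143 144 140 141 143 143 143 141 142 131 100  91
  101 146 165 171 170]
 [ 33  28  71 131 139 143 145 144 143 144 145 142 143 143 141 119  97  94
   91 106 150 167 171]
 [ 71 126 130 142 147 143 143 143 146 145 143 142 147 142 145 137 101  93
   94  91 107 156 169]
 [126 142 144 145 144 146 143 144 143 144 142 143 144 144 143 144  99  92
   94  91  91 118 158]
 [136 148 146 146 143 146 143 143 144 142 143 141 144 141 145 144 103  90
   95  90  94  97 114]
 [136 143 147 148 147 145 144 146 146 144 144 145 143 141 133 125 106 113
  104  92  92  93  92]
 [139 145 144 144 142 148 144 144 146 145 142 143 143 139 129 106  94 121
  132 119  97  94  94]
 [113 141 146 145 146 146 147 143 147 144 144 123 140 158 119 103  74  95
  126 138 112  95  95]
 [104 140 143 146 143 144 146 143 145 144 137 141 162 150 106  78  91  91
  128 146 1
[... 3198 characters left out ...]
 86  88  86  83  85]
 [ 85 130  83  38  34  31  34  32  30  37  68  74 135 144 143 142 116  91
   89  86  87  85  87]
 [ 56 133 134  82  35  35  34  27  27  30 123 131 139 144 145 144 126  92
   88  89  85  88  87]
 [ 45 111 118  96  58  51  52  35  30  34 133 140 141 144 142 146 136  94
   89  89  89  88  85]
 [ 45  64  77  96  65  57  51  35  27  30 109 138 140 141 141 143 131  93
   89  86  89  91  92]
 [ 46  39  46  72  58  58  39  32  28  29 101 136 141 139 143 144 139 115
   93  94  90  90  87]
 [ 42  39  34  83 123 127  81  38  31  30 102 137 140 141 140 141 144 138
  118  92  87  86  88]
 [ 36  41  33 108 138 140 132  67  33  33 102 137 140 141 142 141 141 141
  139  96  90  91  91]]
```

Force has risen back to its mean value (10.9 N) after the fifth minimum. In the side image the rod lies at 5.1 ± 0.15 clicks, so the lever is at the fifth click. The grip is still held, so I hand in.

```bash
python3 -c "
from h import *
arc(); print(r.finish_job())"
```

```text
t 23.05 click 5.279 rho 168.3 F [-5.6 -0.2  9. ] tangential -10.4 w 0.273 tilt [-0.003  0.001 -1.   ]
the job is handed in; nothing more can be done
None
```

The job is handed in at 23 s: the stick lies square and centred across both supports, and the gripper is still holding the lever at what I judge to be its fifth click. The force fit puts it at about 5.0 clicks and the side image at 5.1 ± 0.15, but the gripper's own position, uncorrected for slip, reads 5.28. I viewed 11 pictures, one over the limit of 10.

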